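# Post the spent filter cartridges through the drop-box flap

## Robot

A 7-joint arm with a two-finger parallel gripper is mounted at the origin on the work surface. World frame = base frame: x ahead of the robot, y to its left, z up, the work surface at z = 0. Lengths are in m, angles in degrees, forces in N, time in s.
With the tool pointing down it reaches from about 0.425 to 0.875 m from the base axis. Payload 4.7 kg.
Tool frame: the origin (TCP) lies at the very end of the fingers, on their centre line; the grasp point (between the pads) lies env.hold_point_z behind it (env.hold_point_z is the distance from the TCP to the grasp point, in m); z points along the fingers, y is the line along which they close (so a half turn about z gives the same grasp; the last joint's range is limited). The gripper opens to 87 mm and grips with 3 to 60 N. Pads are 19 mm wide; open, the fingers measure 117 mm over their backs; the gripper's body (75 mm by 190 mm) begins 51 mm behind the grasp point.
Start: joints at [-73.104, 18.392, -4.016, 83.108, 1.295, 78.541, -3.26], TCP at [0.18, 0.625, 0.223] pointing down, gripper open.
Joint ranges: [-163.93, 163.93], [-17.29, 119.83], [-79.2, 71.16], [3.27, 140.29], [-89.18, 269.18], [5.43, 117.66], [-154.24, 154.24]. Speed limits (degrees/s): [147.25, 147.25, 180, 180, 180, 180, 180].

## Interface

Orientations are given as [roll, pitch, yaw] about the fixed x, y, z axes, in that order (R = Rz(yaw) Ry(pitch) Rx(roll)).
In Python, from cell import env gives the robot as it stands.
- The arm moves only by the shell command python3 -m jog 'ROWS' [FORCE]. ROWS is JSON, a list of rows, each an object with "dp": the shift along the tool's x, y, z in cm, a list of three; "twist": the turn about the tool's z in degrees; "fingers": the opening, from 0 (shut) to 1 (fully open). A call has 1 to 8 rows; each row is the pose to reach, as a shift and turn from the pose commanded when the call began, along the tool's axes at that moment; what a row does not reach only later rows make up. A row lasts 1/8 s, in which the tool goes at most 62.5 mm and 10.7 degrees, less where a joint would pass 70% of its speed; a pose out of reach is approached as far as the arm can. A call with a gripper value outside its range is refused whole. The fingers move at their own pace and stop on an object; FORCE is the grip in N (left out, the last holds). Time passes only in rows, so rows that repeat a pose let the fingers close. It gives the time, the measured TCP pose, the force, the opening and the grip force at its end, in the units of the state.
- env.get_obs(): the state, without advancing time (a new reading comes with each control period).
- env.read_camera(name): name is "scene" or "top"; returns a dict with "pixels" (400x640x3 uint8, blue, green, red), "depth" (400x640 float32, m along the optical axis (not along the pixel's ray), 0 where there is no reading), "fx", "fy", "cx", "cy" (pixels), "rvec" (rotation vector, rad) and "tvec" (3), from world to camera coordinates, as OpenCV has them. Camera axes: x right, y down, z forward; pixel columns grow to the right and rows downward; lengths in m; the calibration is good to about 2 mm. A picture is of the moment at which its call begins.
- env.sign_off(): hands the job in; it is judged then, once.
The state is a dict: "time_s": time; "qpos": joint angles; "joint_velocities": joint speeds; "effort": joint torques, N m; "tool_pos": TCP position; "tool_rot": TCP orientation; "force": force on the tool from outside, world axes, zero at the start; "wrist_torque": the same for the moment, N m; "grip_width": finger opening in m; "grasp_force": force on a finger pad.
Only numpy, scipy, OpenCV 4.12 (cv2) and the standard library are available. Lean on these libraries where they do the work, as an engineer would, in place of code of your own. Each camera call takes 0.05 s, during which the arm holds its last target. There are 200 camera calls.

## Task

Push the two spent (orange) filter cartridges along the deck of the drop box and through its hanging navy flap, one at a time, either one first, drawing your fingers back each time so that the flap swings shut behind the first cartridge before the second goes in, and is shut at the end with both inside. Only push them with the fingertips: do not lift any cartridge, and keep the fingers off the flap so that it never drops on them. Leave the fresh (green) cartridge and everything else on the cabinet top where they are.

Things in the scene. Friction and masses are not known exactly. Their poses are not given: they have to be found in the camera images.
- dropbox: Fixed drop box, grey MDF with a clear bin, 250 mm wide (its y), x = -180 to +174 mm. Origin at table height under the middle of the shut flap; +x is the way in (roughly world +y, yaw varies), z up. In front of the flap (x = -180 to 0) an open flat deck, top 100 mm above the table, where three cartridges lie side by side in lanes at y = -75, 0 and +75 mm.
- flap (a joint): Navy flap, 226 x 60 x 3 mm, 25 g, hinged along its top edge 164.5 mm above the table at the drop box's x = 0, hanging in the doorway, 2 mm gap below. 0 = shut, grows as its lower edge swings inwards (+x of the box), at most 1.45 rad; never outwards. Falls shut by its own weight; lies at about 1 rad on a passing cartridge.
- sill (a point): Middle of the doorway on the deck's top, under the shut flap, 100 mm above the drop box's origin. The doorway is 234 mm wide: all three lanes run straight through it; its top edge is 66 mm above the deck. The lintel and clear roof above it reach 173 mm above the table, from 3 mm in front of the flap plane on.
- pit (a point): Middle of the pit's floor behind the flap, 10 mm above the table. The deck ends 12 mm past the flap plane; the pit reaches from there to x = 168 mm, with clear walls and roof. A cartridge pushed until its middle is past the deck's end (its rear face is then still about 28 mm in front of the flap) tips in by itself, pushed on at most some 15 mm more.
- spent_a: Spent cartridge, orange with four black stripes on top, 80 (its x, along the way in) x 48 x 34 mm, about 220 g. Origin at the centre of its underside; starts lying on the deck turned at most 0.12 rad from the way in, its middle 60 to 125 mm in front of the flap.
- spent_b: The other spent cartridge, orange, the same in all respects.
- fresh: Fresh cartridge, green, same size; stays on the deck. Which of the three lanes it lies in varies.
- spent_a_mid (a point): Centre of spent cartridge a (17 mm above its underside).
- spent_b_mid (a point): Centre of spent cartridge b (17 mm above its underside).
- pail: Bystander: navy plastic pail with wire handle, 190 mm across, 180 mm tall, origin at the centre of its underside.
- scoop: Bystander: stainless scoop with a slotted flat head 115 x 100 mm and black handle, 300 mm long, lying; origin under the neck of the head, +x towards the head's tip.
- brush_holder: Bystander: clear acrylic square holder, 85 x 85 x 110 mm, with a brush standing in it, 196 mm tall in all; origin at the centre of its underside.
- dishes: Bystander: two stacked terracotta-coloured plastic dishes, 170 mm across, 38 mm tall; origin at the centre of the underside.
- spray: Bystander: white bottle with blue cap, 64 mm across, 170 mm tall; origin at the centre of its underside.
- tin: Bystander: round steel tin, 72 mm across, 60 mm tall; origin at the centre of its underside.
Not all that is in view belongs to the job. What is shaped like the spent_a but pink, white or yellow is not meant.

How it is judged:
By the outcome, as a careful person would: the job done as asked, in the order asked, and still so for the second after the job is handed in, with the robot touching nothing.
It also fails if it takes over 51 s, if anything falls off the work surface, if the arm or the gripper's body presses on something with over 40 N, if the wrist force passes 120 N, or if a joint passes its speed limit or range.

## Working session

There is one attempt and no reset: what is moved stays moved. The work goes in short steps, Python scripts to look and compute and a shell command to move; the robot and the scene stay as the last step left them, time stands still between calls to the robot, and variables do not carry over. Pictures are saved under pics/ and viewed, at most 10 in all, crops included, and the job is handed in when it is done.

```bash
mkdir -p pics; cat > h.py <<'E'
from cell import env
import numpy as np, cv2
def cam(n,f=None):
    c=env.read_camera(n)
    if f: cv2.imwrite('pics/'+f,c['pixels'])
    c['R']=cv2.Rodrigues(np.array(c['rvec'],float))[0]; c['t']=np.array(c['tvec'],float).ravel()
    return c
def onplane(c,uv,z):
    uv=np.atleast_2d(uv).astype(float)
    d=np.c_[(uv[:,0]-c['cx'])/c['fx'],(uv[:,1]-c['cy'])/c['fy'],np.ones(len(uv))]@c['R']
    o=-c['R'].T@c['t']
    return o+d*((z-o[2])/d[:,2])[:,None]
def proj(c,p):
    q=np.atleast_2d(p)@c['R'].T+c['t']
    return np.c_[c['fx']*q[:,0]/q[:,2]+c['cx'],c['fy']*q[:,1]/q[:,2]+c['cy']]
E
python3 - <<'E'
from h import *
c=cam('top','t0.png'); s=cam('scene','s0.png')
for k in(c,s): print(-k['R'].T@k['t'],k['fx'])
hsv=cv2.cvtColor(c['pixels'],cv2.COLOR_BGR2HSV)
for n,lo,hi in(('orange',(5,130,90),(17,255,255)),('green',(40,80,50),(85,255,255))):
    m=cv2.inRange(hsv,lo,hi); m=cv2.morphologyEx(m,cv2.MORPH_CLOSE,np.ones((5,5)))
    for q in cv2.findContours(m,0,2)[0]:
        if cv2.contourArea(q)>80:
            r=cv2.minAreaRect(q); b=cv2.boxPoints(r); print(n,np.round(r[0]),np.round(r[1]),cv2.contourArea(q)); print(onplane(c,[r[0]],.134).round(3), onplane(c,b,.134).round(3)[:,:2].tolist())
o=env.get_obs();print({k:np.round(o[k],3) for k in('time_s','tool_pos','tool_rot','force','grip_width')},env.hold_point_z)
E
```

```text
[0.46685453 0.00631278 1.68203965] 466.1832172811855
[ 1.13826887 -0.5759716   0.80571181] 393.6533691078763
orange [142. 218.] [52. 17.] 445.5
[[0.543 0.626 0.134]] [[0.631, 0.654], [0.629, 0.597], [0.455, 0.597], [0.457, 0.654]]
orange [161. 216.] [52.  7.] 172.0
[[0.548 0.563 0.134]] [[0.634, 0.585], [0.637, 0.563], [0.462, 0.54], [0.46, 0.562]]
orange [203. 201.] [43. 45.] 1513.0
[[0.595 0.423 0.134]] [[0.597, 0.527], [0.699, 0.42], [0.594, 0.319], [0.492, 0.426]]
green [370. 205.] [13. 23.] 269.0
[[ 0.563 -0.134  0.134]] [[0.582, -0.094], [0.588, -0.171], [0.544, -0.174], [0.538, -0.097]]
green [532. 211.] [40. 37.] 1246.5
[[ 0.529 -0.668  0.134]] [[0.584, -0.598], [0.605, -0.72], [0.474, -0.738], [0.453, -0.617]]
{'time_s': np.float64(0.1), 'tool_pos': array([0.18 , 0.624, 0.222]), 'tool_rot': array([-1.79905e+02,  4.00000e-03,  1.63913e+02]), 'force': array([-0.734,  0.501, -0.576]), 'grip_width': np.float64(0.087)} 0.0187
```

View pics/t0.png

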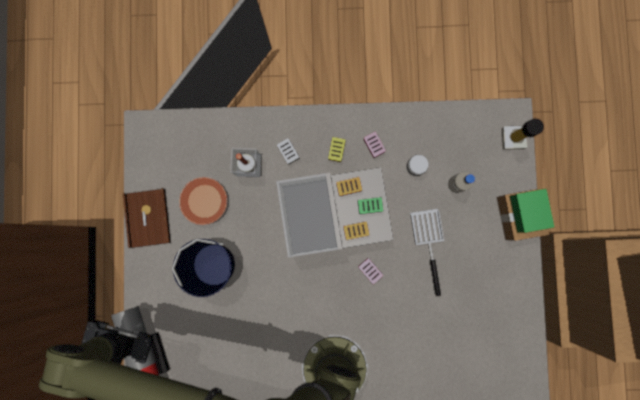

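View pics/s0.png

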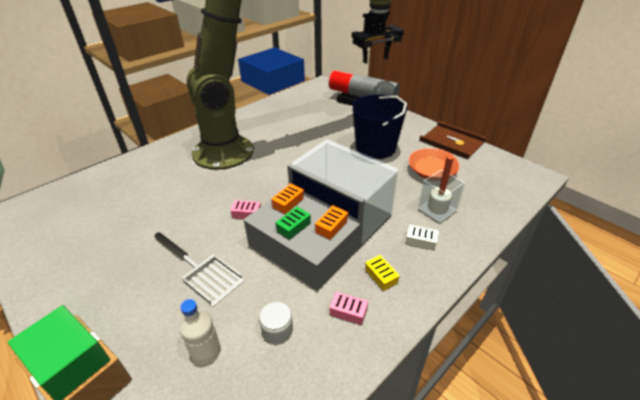

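The top view shows orange cartridges at (349,186) and (356,231), and the green one at (370,205), all on the deck. The pink (374,145; 370,271), yellow (337,149) and white (288,151) look-alikes are on the table and not meant. I'll measure from both views, with one enlarged crop.

```bash
cat >> h.py <<'E'
def carts(c,z=.134,roi=None,S=4):
    out=[]
    x0,y0,x1,y1=roi
    im=cv2.resize(c['pixels'][y0:y1,x0:x1],None,fx=S,fy=S,interpolation=cv2.INTER_CUBIC)
    hsv=cv2.cvtColor(im,cv2.COLOR_BGR2HSV)
    for n,lo,hi in(('orange',(8,130,90),(24,255,255)),('green',(45,100,70),(85,255,255))):
        m=cv2.morphologyEx(cv2.inRange(hsv,lo,hi),cv2.MORPH_CLOSE,np.ones((17,17)))
        for q in cv2.findContours(m,0,2)[0]:
            if cv2.contourArea(q)<80*S*S: continue
            uv=(q[:,0]+.5)/S-.5+[x0,y0]
            w=onplane(c,uv,z)[:,:2].astype(np.float32)
            r=cv2.minAreaRect(w*1000); b=cv2.boxPoints(r)
            e=max((b[1]-b[0],b[2]-b[1]),key=np.linalg.norm); e=e*np.sign(e[1])
            out.append((n,np.round(r[0],1),np.round(r[1],1),round(float(np.degrees(np.arctan2(e[1],e[0]))),1),np.round(uv.mean(0))))
    return out,im
E
python3 - <<'E'
from h import *
t=cam('top'); s=cam('scene')
o,im=carts(t,roi=(270,160,400,265)); print(*o,sep='\n')
o,im2=carts(s,roi=(240,130,400,285)); print(*o,sep='\n')
cv2.imwrite('pics/z.png',np.vstack([cv2.resize(im,(640,517))]))
# deck front edge etc. from top depth: points with height ~.1
def cloud(c):
    v,u=np.mgrid[:400,:640]; d=c['depth']
    p=np.stack([(u-c['cx'])/c['fx']*d,(v-c['cy'])/c['fy']*d,d],-1)
    return (p-c['t'])@c['R']
P=cloud(t); m=((abs(P[...,2]-.1)<.012)&(t['depth']>0)).astype(np.uint8); m[:, :325]=0;m[:,400:]=0;m[:160]=0;m[255:]=0
m=cv2.morphologyEx(m,cv2.MORPH_CLOSE,np.ones((13,13)))
q=max(cv2.findContours(m,0,2)[0],key=cv2.contourArea)
w=onplane(t,q[:,0],.1)[:,:2].astype(np.float32)*1000
r=cv2.minAreaRect(w);print(r,cv2.boxPoints(r))
E
```

```text
('orange', array([481.1, -84.3]), array([38.8, 71.6]), 100.5, array([356., 230.]))
('orange', array([628.1, -65.9]), array([42.9, 72.7]), 101.8, array([349., 186.]))
('green', array([ 562.4, -133.4]), array([40.1, 73.9]), 95.4, array([371., 204.]))
('orange', array([ 834.5, -121.9]), array([82.5, 43.2]), 18.6, array([378., 276.]))
('orange', array([639.5, -72.5]), array([ 64.5, 111.2]), 104.8, array([333., 221.]))
('orange', array([493.8, -90.5]), array([ 71.3, 110. ]), 101.5, array([288., 197.]))
('green', array([ 573.7, -141.7]), array([69.6, 99. ]), 95.8, array([291., 223.]))
((561.4545288085938, -106.0626220703125), (249.6185302734375, 174.95208740234375), 7.398044586181641) [[ 426.4207     -35.385426 ]
 [ 448.94778   -208.88115  ]
 [ 696.4884    -176.73982  ]
 [ 673.9613      -3.2440948]]
```

View pics/z.png

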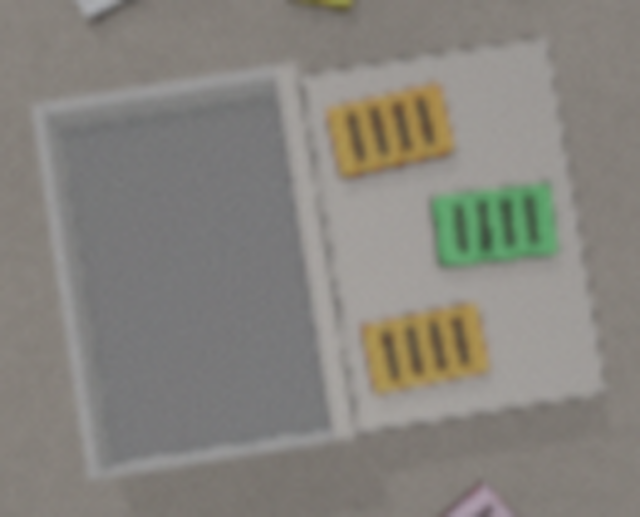

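The crop confirms the two striped orange cartridges in the outer lanes with green in the middle. Box yaw is about 97.4° with its origin near (0.550, -0.014). The oranges lie at box (-61, +77) and (-61, -71), and green at (-120, +2). First I go up and round with a narrow finger opening.

```bash
python3 -m jog '[{"dp":[0,0,-5],"twist":0,"fingers":0.1},{"dp":[-3,-2.5,-8],"twist":8,"fingers":0.1},{"dp":[-7,-6.5,-8],"twist":17,"fingers":0.1},{"dp":[-11,-10,-8],"twist":26,"fingers":0.1},{"dp":[-15,-13.5,-8],"twist":35,"fingers":0.1},{"dp":[-19,-17,-8],"twist":45,"fingers":0.1},{"dp":[-22,-20,-8],"twist":55,"fingers":0.1},{"dp":[-24,-21.5,-8],"twist":65,"fingers":0.1}]'
```

```text
time_s: 1.2
tool_pos: [0.3524, 0.349, 0.3028]
tool_rot: [180.0, -0.0, 98.4]
force: [0.5, 0.7, 0.4]
grip_width: 0.0152
grasp_force: 0.0
```

```bash
python3 -m jog '[{"dp":[-5,3,0],"twist":1,"fingers":0.1},{"dp":[-11,6,0],"twist":1,"fingers":0.1},{"dp":[-17,8,0],"twist":1,"fingers":0.1},{"dp":[-23,8.5,0],"twist":1,"fingers":0.1},{"dp":[-29,8.5,0],"twist":1,"fingers":0.1},{"dp":[-35,8,0],"twist":1,"fingers":0.1},{"dp":[-41,7,0],"twist":1,"fingers":0.1},{"dp":[-47,6.5,0],"twist":1,"fingers":0.1}]'; python3 -m jog '[{"dp":[-5.5,0,0],"twist":0,"fingers":0.1},{"dp":[-5.5,0,0],"twist":0,"fingers":0.1}]'
cat >> h.py <<'E'
O=np.array([549.5,-14.3]); th=np.radians(97.4); E=np.array([np.cos(th),np.sin(th)]); Y=np.array([-E[1],E[0]])
def box(p): d=np.asarray(p)[:2]-O; return np.round([d@E,d@Y],1)
E
python3 - <<'E'
from h import *
o=env.get_obs(); print(o['tool_rot'],o['tool_pos'],box(o['tool_pos']*1000))
E
```

```text
time_s: 2.2
tool_pos: [0.4878, -0.1048, 0.3027]
tool_rot: [179.9, -0.0, 97.9]
force: [0.3, -0.1, 0.8]
grip_width: 0.0085
grasp_force: 0.0
time_s: 2.45
tool_pos: [0.4947, -0.1628, 0.3028]
tool_rot: [180.0, 0.1, 97.4]
force: [-0.4, 1.0, -0.1]
grip_width: 0.0085
grasp_force: 0.0
[1.79996895e+02 1.15845306e-01 9.73710513e+01] [ 0.49473448 -0.16280446  0.30280262] [-140.2   73.4]
```

```bash
python3 -m jog '[{"dp":[0,-0.3,5],"twist":0,"fingers":0.1},{"dp":[0,-0.3,10.5],"twist":0,"fingers":0.1},{"dp":[0,-0.3,16],"twist":0,"fingers":0.1},{"dp":[0,-0.3,18.6],"twist":0,"fingers":0.1},{"dp":[0,-0.3,18.6],"twist":0,"fingers":0.1}]'
python3 - <<'E'
from h import *
s=cam('scene'); im=cv2.resize(s['pixels'][120:300,220:420],None,fx=3,fy=3,interpolation=2); cv2.imwrite('pics/d1.png',im)
o=env.get_obs();print(box(o['tool_pos']*1000),o['force'])
E
```

```text
time_s: 3.08
tool_pos: [0.4911, -0.156, 0.1146]
tool_rot: [-179.7, -0.1, 98.0]
force: [-0.1, 0.1, -0.2]
grip_width: 0.0091
grasp_force: 0.0
[-133.8   74.8] [ 0.00585614 -0.63823926 -0.0251546 ]
```

View pics/d1.png

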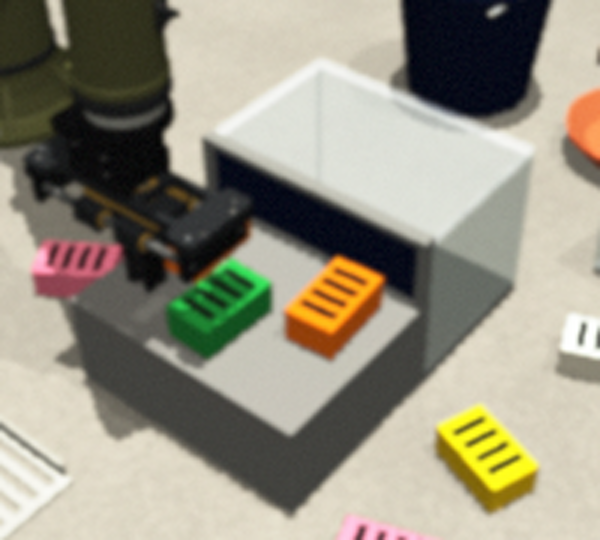

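Fingers stand on the deck behind the left cartridge (crop 150,270), clear of green (220,305). Pushing.

```bash
python3 -m jog '[{"dp":[1,-0.1,0],"twist":0,"fingers":0.1},{"dp":[2,-0.1,0],"twist":0,"fingers":0.1},{"dp":[3,-0.1,0],"twist":0,"fingers":0.1},{"dp":[3.7,-0.1,0],"twist":0,"fingers":0.1},{"dp":[4.4,-0.1,0],"twist":0,"fingers":0.1},{"dp":[5.1,-0.1,0],"twist":0,"fingers":0.1},{"dp":[5.8,-0.1,0],"twist":0,"fingers":0.1},{"dp":[6.5,-0.1,0],"twist":0,"fingers":0.1}]'
python3 - <<'E'
from h import *
t=cam('top'); im=cv2.resize(t['pixels'][160:265,270:400],None,fx=4,fy=4,interpolation=2)
s=cam('scene'); im2=cv2.resize(s['pixels'][130:270,240:400],(480,420),interpolation=2); cv2.imwrite('pics/p1.png',im2)
print(*[(a[0],a[3],box(a[1]),a[2]) for a in carts(t,roi=(270,160,400,265))[0]],sep='\n')
o=env.get_obs();print(box(o['tool_pos']*1000),o['tool_pos'][2],o['force'])
E
```

```text
time_s: 4.12
tool_pos: [0.4828, -0.0931, 0.1166]
tool_rot: [-180.0, 0.0, 97.9]
force: [0.7, -1.8, 1.5]
grip_width: 0.0084
grasp_force: 1.0
('orange', 101.1, array([-61.1, -71.5]), array([42.6, 72.4]))
('green', 96.9, array([-134.7,    4.2]), array([41.5, 44.8]))
[-68.5  76.3] 0.11633622830987786 [ 0.51243535  0.62819252 -0.48348597]
```

View pics/p1.png

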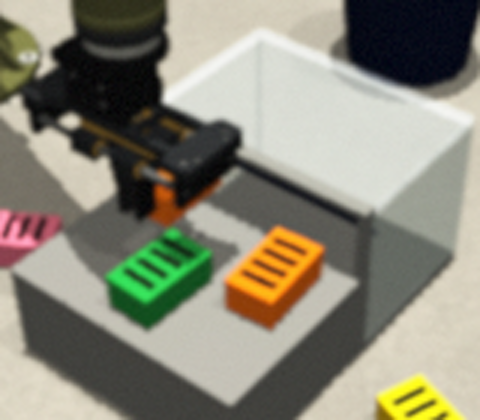

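The cartridge (crop 180,200) is under the raised flap; green and the other orange haven't moved. Pushing on to just past the tipping point.

```bash
python3 -m jog '[{"dp":[0.8,0,0],"twist":0,"fingers":0.1},{"dp":[1.6,0,0],"twist":0,"fingers":0.1},{"dp":[2.3,0,0],"twist":0,"fingers":0.1},{"dp":[2.9,0,0],"twist":0,"fingers":0.1},{"dp":[3.4,0,0],"twist":0,"fingers":0.1},{"dp":[3.8,0,0],"twist":0,"fingers":0.1},{"dp":[3.8,0,0],"twist":0,"fingers":0.1}]'
cat > look.py <<'E'
from h import *
import sys
t=cam('top');s=cam('scene'); im2=cv2.resize(s['pixels'][130:270,240:400],(480,420),interpolation=2); im=cv2.resize(t['pixels'][160:265,270:400],None,fx=4,fy=4,interpolation=2)[:420,:300]
cv2.imwrite('pics/'+sys.argv[1],np.hstack([im2,im]))
print(*[(a[0],a[3],box(a[1]),a[2]) for a in carts(t,roi=(270,160,400,265))[0]],sep='\n')
o=env.get_obs();print(box(o['tool_pos']*1000),o['tool_pos'][2],o['force'])
E
python3 look.py p2.png
```

```text
time_s: 5.1
tool_pos: [0.4774, -0.0549, 0.1164]
tool_rot: [-180.0, -0.1, 98.0]
force: [0.3, 0.6, -0.6]
grip_width: 0.0086
grasp_force: 0.0
('orange', 101.6, array([-61.2, -71.2]), array([42.9, 72.5]))
('green', 95.2, array([-119.8,    2.2]), array([40.1, 73.7]))
[-31.5  76.8] 0.11635876362246267 [ 0.51261034 -0.18507384 -0.14735428]
```

View pics/p2.png

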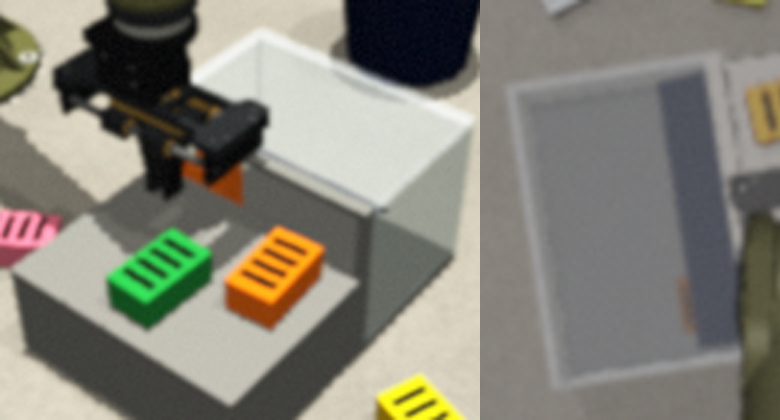

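The cartridge (crop 215,180) seems to be tipping over the deck's edge, with the flap still up (top crop 695,200). I'll hold briefly and compare.

```bash
python3 -m jog '[{"dp":[0,0,0],"twist":0,"fingers":0.1},{"dp":[0,0,0],"twist":0,"fingers":0.1},{"dp":[0,0,0],"twist":0,"fingers":0.1}]'
python3 look.py p3.png
```

```text
time_s: 5.58
tool_pos: [0.4776, -0.0558, 0.1165]
tool_rot: [-180.0, -0.0, 97.9]
force: [0.4, 0.5, -1.3]
grip_width: 0.0088
grasp_force: 0.0
('orange', 100.9, array([-61. , -71.4]), array([42.7, 72.6]))
('green', 95.8, array([-119.8,    2.8]), array([40.3, 73.7]))
[-31.9  76.6] 0.11655779457726775 [ 0.11472033 -0.41323696  0.42244335]
```

View pics/p3.png

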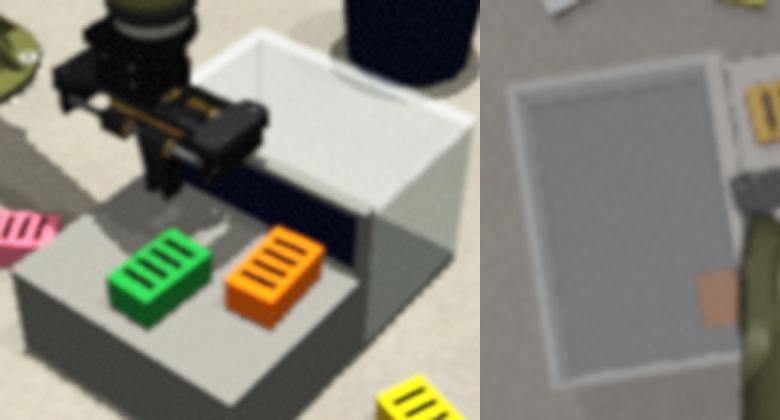

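First cartridge is in the pit (top crop 715,295) and the flap is shut (navy at 270,215). I'll draw back, cross above green, and descend behind the second.

```bash
python3 -m jog '[{"dp":[-3,0,0],"twist":0,"fingers":0.1},{"dp":[-7,0,0],"twist":0,"fingers":0.1},{"dp":[-10.8,0,-1],"twist":0,"fingers":0.1},{"dp":[-10.8,0,-6],"twist":0.5,"fingers":0.1},{"dp":[-10.8,4,-7],"twist":0.5,"fingers":0.1},{"dp":[-10.8,9,-7],"twist":0.5,"fingers":0.1},{"dp":[-10.8,13.5,-7],"twist":0.5,"fingers":0.1},{"dp":[-10.8,14.8,-7],"twist":0.5,"fingers":0.1}]'; python3 -m jog '[{"dp":[0,0,0],"twist":0,"fingers":0.1},{"dp":[0,0,0],"twist":0,"fingers":0.1}]'; python3 - <<'E'
from h import *
o=env.get_obs();print(box(o['tool_pos']*1000),o['tool_pos'][2])
E
```

```text
time_s: 6.68
tool_pos: [0.6412, -0.1407, 0.1853]
tool_rot: [-179.9, 0.0, 97.6]
force: [-0.3, -0.5, -1.0]
grip_width: 0.0091
grasp_force: 0.0
time_s: 6.92
tool_pos: [0.6378, -0.1435, 0.1868]
tool_rot: [-180.0, -0.0, 97.3]
force: [-0.1, 0.2, 0.9]
grip_width: 0.0086
grasp_force: 0.0
[-139.4  -70.9] 0.18678341797013642
```

```bash
python3 -m jog '[{"dp":[0,0,4],"twist":0,"fingers":0.1},{"dp":[0,0,7],"twist":0,"fingers":0.1},{"dp":[0,0,7],"twist":0,"fingers":0.1},{"dp":[1,0,7],"twist":0,"fingers":0.1},{"dp":[2,0,7],"twist":0,"fingers":0.1},{"dp":[3,0,7],"twist":0,"fingers":0.1},{"dp":[3.8,0,7],"twist":0,"fingers":0.1},{"dp":[4.5,0,7],"twist":0,"fingers":0.1}]'; python3 -m jog '[{"dp":[0.7,0,0],"twist":0,"fingers":0.1},{"dp":[1.4,0,0],"twist":0,"fingers":0.1},{"dp":[2.1,0,0],"twist":0,"fingers":0.1},{"dp":[2.1,0,0],"twist":0,"fingers":0.1}]'; python3 look.py q1.png
```

```text
time_s: 7.92
tool_pos: [0.6335, -0.0975, 0.117]
tool_rot: [179.9, 0.0, 97.4]
force: [-0.1, -1.4, 0.3]
grip_width: 0.0087
grasp_force: 0.8
time_s: 8.43
tool_pos: [0.6304, -0.0755, 0.1163]
tool_rot: [-180.0, -0.1, 97.5]
force: [-0.1, 0.6, 0.2]
grip_width: 0.0087
grasp_force: 0.0
('green', 92.9, array([-131.9,    2.6]), array([40.4, 49.4]))
[-71.7 -72.2] 0.1162222877567468 [-0.54048404  0.20841807  0.13689154]
```

View pics/q1.png

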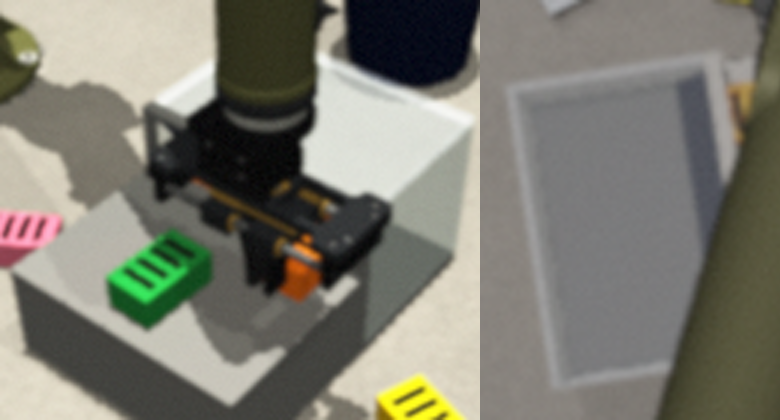

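The second cartridge (crop 300,265) is going under the flap and green is unmoved. Pushing on, then holding.

```bash
python3 -m jog '[{"dp":[0.8,0,0],"twist":0,"fingers":0.1},{"dp":[1.6,0,0],"twist":0,"fingers":0.1},{"dp":[2.4,0,0],"twist":0,"fingers":0.1},{"dp":[3.1,0,0],"twist":0,"fingers":0.1},{"dp":[3.6,0,0],"twist":0,"fingers":0.1},{"dp":[4.0,0,0],"twist":0,"fingers":0.1},{"dp":[4.0,0,0],"twist":0,"fingers":0.1},{"dp":[4.0,0,0],"twist":0,"fingers":0.1}]'; python3 -m jog '[{"dp":[0,0,0],"twist":0,"fingers":0.1},{"dp":[0,0,0],"twist":0,"fingers":0.1}]'; python3 look.py q2.png
```

```text
time_s: 9.52
tool_pos: [0.6252, -0.0369, 0.1163]
tool_rot: [-180.0, -0.0, 97.4]
force: [0.7, -0.8, -0.3]
grip_width: 0.0085
grasp_force: 0.0
time_s: 9.78
tool_pos: [0.6254, -0.0373, 0.1165]
tool_rot: [-180.0, -0.0, 97.4]
force: [0.4, -0.0, 1.2]
grip_width: 0.009
grasp_force: 0.0
('green', 95.3, array([-119.3,    2.6]), array([39.4, 74.7]))
[-32.6 -72.3] 0.1165042166267656 [0.01881155 0.59103089 0.52437628]
```

View pics/q2.png

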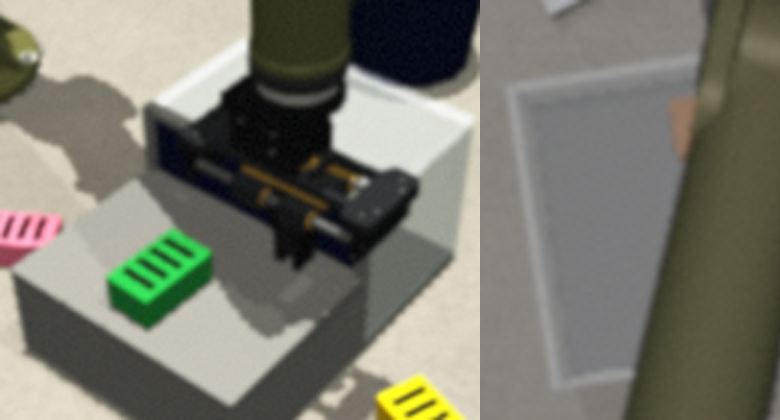

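The second cartridge is in the pit (top crop 685,125), and the flap hangs navy and shut. Green hasn't moved. I'll back away, rise, and check one last time.

```bash
python3 -m jog '[{"dp":[-3,0,0],"twist":0,"fingers":0.1},{"dp":[-7,0,0],"twist":0,"fingers":0.1},{"dp":[-11,0,-1],"twist":0,"fingers":0.1},{"dp":[-12,0,-6],"twist":0,"fingers":0.1},{"dp":[-13,0,-11],"twist":0,"fingers":0.1},{"dp":[-15,0,-14],"twist":0,"fingers":0.1},{"dp":[-15,0,-14],"twist":0,"fingers":0.1},{"dp":[-15,0,-14],"twist":0,"fingers":0.1}]'; python3 look.py q3.png
```

```text
time_s: 10.88
tool_pos: [0.6444, -0.1853, 0.2554]
tool_rot: [-179.9, -0.1, 97.4]
force: [0.9, 0.3, 0.3]
grip_width: 0.0087
grasp_force: 0.0
('green', 6.2, array([-102.3,    2.8]), array([42.2, 38.3]))
[-181.   -72.1] 0.2547218541965403 [-0.25618456 -0.57357696 -0.92381101]
```

View pics/q3.png

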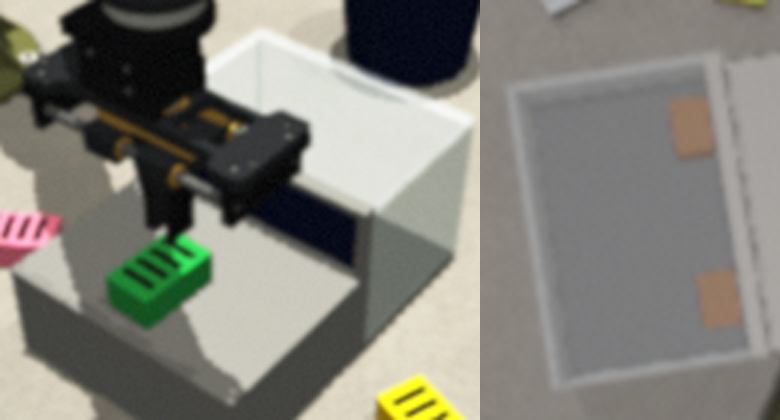

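Both oranges lie in the pit (top crop 690,127 and 718,297), the flap is shut, green is in place, and the robot touches nothing.

```bash
python3 -c "from cell import env; print(env.sign_off())"
```

```text
the job is handed in; nothing more can be done
None
```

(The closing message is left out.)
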